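# Set the slicer's thickness knob and tighten its lock ring

### The job

On the countertop slicer, turn the black thickness knob clockwise until its pointer points at the long index bar on the deck; then, with the knob set, turn the steel lock ring beneath it clockwise by its ears: it runs loose at first, then seats, and from there must be turned about another 5 degrees (not under 3, not over 7) to be firmly tight, without forcing it. Leave the knob on its setting and the other things on the counter where they are.

Things in the scene. Friction and masses are not known exactly. Their poses are not given: they have to be found in the camera images.
- slicer: countertop food slicer, white with metal deck, fixed at some yaw. Origin: at counter level under the vertical adjuster axis; x along its 210 mm side (casing x -105 to +105 mm), towards the side with the switch plate; casing y -115 to +225 mm. Deck top at z = 120 mm. A steel feed chute, 100 mm across and 100 mm high, stands on the deck at y = 165 mm; the deck round the adjuster is free
- thickness_knob (a joint): black thickness knob on top of the adjuster: angle in rad, growing clockwise seen from above, 0 to 3.0; its pointer meets the long index bar at 1.70. Starts between 0.3 and 1.0. Takes 0.1 N m to turn and stays where it is left
- knob_grip (a point): on the adjuster axis, 200 mm above the counter, 12 mm below the top of the knob's upright grip bar (36 mm long, 11 mm thick, 30 mm high, standing on a 40 mm disc whose top is 182 mm above the counter). Its x axis points along the bar towards the pointer (a nose on the disc rim, white line on the bar)
- index_bar (a point): middle of the long raised index bar on the deck (26 mm long, radial; the five other marks are 9 mm long), 79 mm from the adjuster axis towards the slicer's +x. The knob's pointer must point at it
- lock_ring (a joint): rad the steel lock ring has been turned (clockwise from above) past its seat. Reads 0 while it still runs down loose (0.06 N m) for 0.5 to 1.2 rad, different each time, not visible beforehand; once seated it takes 0.35 N m to turn on, rising 4 N m per rad. Tight from 0.05 (0.55 N m); past 0.13 (0.87 N m) the thread is damaged. Stays where left (from beyond 0.087 it creeps back to 0.087)
- ear_a (a point): top middle of one of the two opposite ears of the lock ring, which sits round the column under the knob (hub 56 mm across, 130 to 148 mm above the counter). Each ear is an upright radial plate, 10 mm thick, 30 to 62 mm from the axis, 140 to 170 mm above the counter. This point: 46 mm from the axis; its x axis points outwards
- ear_b (a point): the same point on the opposite ear (its x axis points inwards, to the adjuster axis)
- tub: bystander: white plastic bowl, rim 96 mm across, 60 mm high, beside the slicer at its chute end; origin at its underside; leave it alone
- bottle_tall: bystander: white plastic bottle with red cap, 48 mm across, 150 mm high, beside the slicer on its adjuster end; origin at its underside; leave it alone
- spoon: bystander: steel spoon, 180 mm long, lying on the counter; leave it alone
- pan_a: bystander: open steel food pan, 170 x 130 x 65 mm; origin at its underside; leave it alone
- bottle_short: bystander: white bottle, 52 mm across, 120 mm high; origin at its underside; leave it alone
- jar: bystander: amber glass jar with black lid, 60 mm across, 90 mm high; origin at its underside; leave it alone

How it is judged (in metres and radians):
On the way, in this order (a step that is already met when the one before it is completed fails the run):
1. the knob points at the long index bar while the lock ring is still loose (value of joint thickness_knob between 1.58 and 1.82 rad and value of joint lock_ring below 0.02 rad and velocity of joint thickness_knob between -0.03 and 0.03 rad/s), for 0.2 s.
2. the lock ring is tight (value of joint lock_ring above 0.05 rad and value of joint thickness_knob between 1.58 and 1.82 rad), for 0.2 s.
At the end, for the whole second after the job is handed in: the knob's pointer points at the long index bar (joint 1.70 within 0.12 rad), and the lock ring is tightened 0.05 to 0.13 rad past its seat; knob and ring at rest and released (all of step 2 and value of joint lock_ring below 0.13 rad and velocity of joint thickness_knob between -0.03 and 0.03 rad/s and velocity of joint lock_ring between -0.03 and 0.03 rad/s); the robot touches nothing.
It fails at once if the lock ring is over-tightened (more than 0.13 rad past its seat) (value of joint lock_ring above 0.13 rad).
It fails at once if the lock ring is tightened (more than 0.03 rad past its seat) while the knob is off its setting (value of joint lock_ring above 0.03 rad and not (value of joint thickness_knob between 1.55 and 1.85 rad)).
It fails at once if a bystander is moved by more than 30 mm (distance of any of tub, bottle_tall, spoon, pan_a, bottle_short, jar from where it was at the start of the episode above 0.03 m).
It also fails if it takes over 56 s, if anything falls off the work surface, if the arm or the gripper's body presses on something with over 40 N, if the wrist force passes 120 N, or if a joint passes its speed limit or range.

### The arm

A 6-joint arm with a two-finger parallel gripper is mounted at the origin on the work surface. World frame = base frame: x ahead of the robot, y to its left, z up, the work surface at z = 0. Lengths are in mm, angles in rad, forces in N, time in s.
With the tool pointing down it reaches from about 275 to 1000 mm from the base axis. Payload 8.4 kg.
Tool frame: the origin (TCP) lies on the centre line of the jaws, within the pads' length; the fingertips stand r.tip_reach ahead of it and the grasp point (between the pads) lies 11 mm behind it (r.tip_reach is the distance from the TCP to the fingertips, in mm); z points along the fingers, y is the line along which they close (so a half turn about z gives the same grasp; the last joint's range is limited). The gripper opens to 85 mm and grips with 20 to 120 N. Pads are 22 mm wide; open, the fingers measure 114 mm over their backs; the gripper's body (76 mm by 85 mm) begins 54 mm behind the grasp point. The pads swing forward as they close: fully open they stand 13 mm farther back than shut.
Start: joints at [1.183, 0.353, 1.633, -0, 1.155, -0.002], TCP at [235.187, 579.064, 239.281] pointing down, gripper open.
Joint ranges: [-2.63, 2.63], [-0.92, 2.1], [0.06, 2.66], [-1.3, 4.44], [0, 2.69], [-3.02, 3.02]. Speed limits (rad/s): [2.22, 2.22, 2.79, 3.14, 3.14, 3.14].

### API

Orientations are given as [roll, pitch, yaw] about the fixed x, y, z axes, in that order (R = Rz(yaw) Ry(pitch) Rx(roll)).
In Python, from rig import r gives the robot as it stands.
- The arm moves only by the tool carry_out, never from a script. Its argument "targets" is a list of rows, each an object with "dp": the shift along the tool's x, y, z in mm, a list of three; "yaw": the turn about the tool's z in degrees. A call has 1 to 12 rows; each row is the pose to reach, as a shift and turn from the pose commanded when the call began, along the tool's axes at that moment; what a row does not reach only later rows make up. A row lasts 1/8 s, in which the tool goes at most 62.5 mm and 10.7 degrees, less where a joint would pass 70% of its speed; a pose out of reach is approached as far as the arm can. A call with a gripper value outside its range is refused whole. "fingers" is the opening, from -1 (shut) to 1 (fully open), so that 0 is half open, set as the call begins (left out, the last holds). The fingers move at their own pace and stop on an object; "grip_force" is the grip in N (left out, the last holds). Time passes only in rows, so rows that repeat a pose let the fingers close. It gives the time, the measured TCP pose, the force, the opening and the grip force at its end, in the units of the state.
- r.sense(): the state, without advancing time (a new reading comes with each control period).
- r.grab_frame(name): name is "side" or "top" or "wrist"; returns the picture (400x640x3 uint8, red, green, blue); there is no depth.
- r.get_calibration(name): a dict with "fx", "fy", "cx", "cy" (pixels), "rvec" (rotation vector, rad) and "tvec" (3), from world to camera coordinates, as OpenCV has them. Camera axes: x right, y down, z forward; pixel columns grow to the right and rows downward; lengths in mm; the calibration is good to about 2 mm. A picture is of the moment at which its call begins: read the wrist's pose just before it. get_calibration takes no time and is no camera call; for the wrist camera it gives the pose at the moment of the call.
- r.sign_off(): hands the job in; it is judged then, once.
The state is a dict: "clock": time; "qpos": joint angles; "qvel": joint speeds; "joint_efforts": joint torques, N m; "eef_pos": TCP position; "tcp_rot": TCP orientation; "contact_force": force on the tool from outside, world axes, zero at the start; "wrist_torque": the same for the moment, N m; "opening": opening from 0.0 (shut) to 1.0 (fully open); "grasp_force": force on a finger pad.
Only numpy, scipy, OpenCV 4.12 (cv2) and the standard library are available. Lean on these libraries where they do the work, as an engineer would, in place of code of your own. Each camera call takes 0.05 s, during which the arm holds its last target. There are 200 camera calls.

## Working session

There is one attempt and no reset: what is moved stays moved. The work goes in short steps, Python scripts to look and compute and a tool call to move; the robot and the scene stay as the last step left them, time stands still between calls to the robot, and variables do not carry over. Pictures are saved under pics/ and viewed, at most 10 in all, crops included, and the job is handed in when it is done.

Besides the shell and the picture viewer there is one more tool, called after ">>>" by a JSON object that holds its "method" and its "body". carry_out: Moves the arm, as the interface text tells. Its arguments: {"type":"object","properties":{"targets":{"type":"array","items":{"type":"object","properties":{"dp":{"type":"array","items":{"type":"number"}},"yaw":{"type":"number"}}}},"fingers":{"type":"number"},"grip_force":{"type":"number"}},"required":["targets"]}

```bash
mkdir -p pics; python3 - <<'E'
from rig import r
import cv2
print(r.sense(), r.tip_reach)
for n in("top","side"):
    cv2.imwrite(f"pics/{n}0.png",r.grab_frame(n)[:,:,::-1]); print(n,r.get_calibration(n))
E
```

```text
{'clock': 0.0, 'qpos': array([ 1.18258899e+00,  3.53641373e-01,  1.63415464e+00,  3.21624754e-05,
        1.15519054e+00, -2.37396558e-03]), 'qvel': array([-3.77342189e-05,  5.58435987e-04, -7.17514680e-04, -7.63201645e-05,
        1.66119298e-04,  1.39985341e-04]), 'joint_efforts': array([-7.25677619e-04, -6.05257559e+01, -3.42061293e+01,  7.69554072e-05,
        9.36441851e-03,  5.30741795e-05]), 'eef_pos': array([235.0036452 , 578.62470175, 238.55712813]), 'tcp_rot': array([-3.14019883e+00, -3.27154041e-05,  2.75574625e+00]), 'contact_force': array([ 0.15781744,  0.13055956, -0.12479292]), 'wrist_torque': array([-0.01453568,  0.00308901, -0.01715699]), 'grasp_force': 0.0, 'opening': 1.0024715998697062} 8.0
top {'fx': 494.553234634635, 'fy': 494.553234634635, 'cx': 310.02348659011625, 'cy': 197.4084566006351, 'rvec': array([ 2.15511827, -2.18408827,  0.13094576]), 'tvec': array([ -22.77091811,  589.34307184, 1608.36040748])}
side {'fx': 457.09184484586524, 'fy': 457.09184484586524, 'cx': 320.0214260904877, 'cy': 201.62746127574607, 'rvec': array([ 2.30007951, -0.07402515,  0.03679435]), 'tvec': array([-565.68208519,  131.28256652, 1407.1371417 ])}
```

View pics/top0.png

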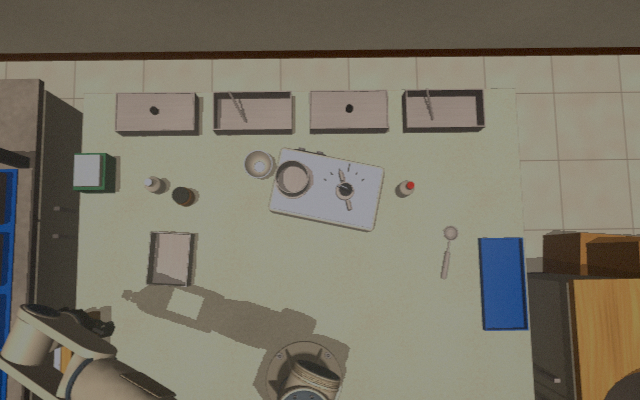

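View pics/side0.png

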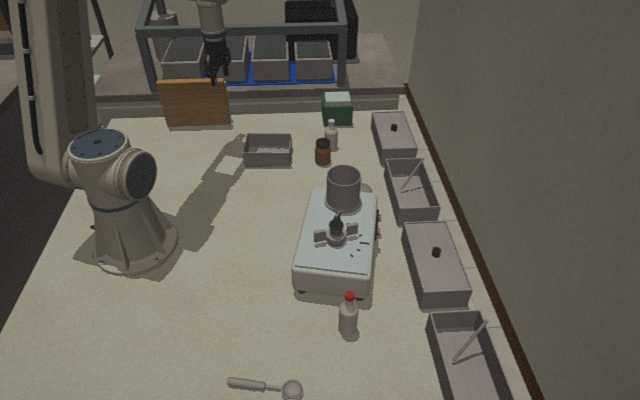

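```bash
cat > h.py <<'E'
import cv2,numpy as np
def cal(c):
    K=np.array([[c["fx"],0,c["cx"]],[0,c["fy"],c["cy"]],[0,0,1]]);return K,cv2.Rodrigues(c["rvec"])[0],c["tvec"]
def back(c,u,v,z):
    K,R,t=cal(c);d=R.T@np.linalg.inv(K)@[u,v,1];o=-R.T@t;return o+d*(z-o[2])/d[2]
def proj(c,P):
    K,R,t=cal(c);return cv2.projectPoints(np.float64(P).reshape(-1,1,3),c["rvec"],c["tvec"],K,None)[0].reshape(-1,2)
E
python3 - <<'E'
from rig import r
from h import *
a=cv2.imread("pics/top0.png")[135:240,265:395]
b=cv2.imread("pics/side0.png")[190:290,290:390]
cv2.imwrite("pics/c.png",np.hstack([cv2.resize(a,None,fx=3.3,fy=3.3,interpolation=cv2.INTER_CUBIC)[:340],cv2.resize(b,(340,340),interpolation=cv2.INTER_CUBIC)]))
c=r.get_calibration("top")
for u,v,z in[(283,149,120),(384,167,120),(372,230,120),(345,187,200)]:print(back(c,u,v,z))
E
```

```text
[734.95040673  53.94051858 120.        ]
[ 673.19448403 -265.23759083  120.        ]
[ 474.51013637 -221.67903464  120.        ]
[ 600.42388521 -133.64653291  200.        ]
```

View pics/c.png

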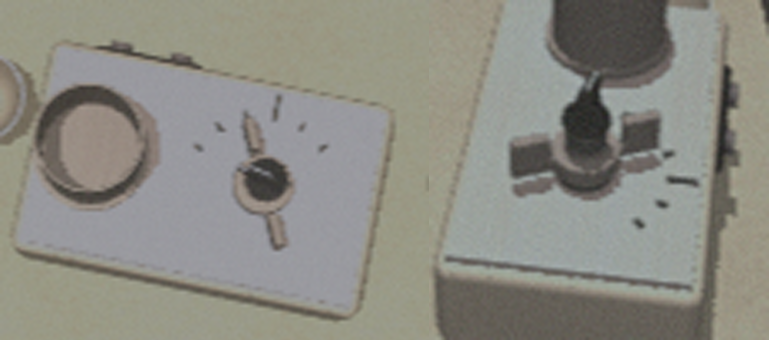

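>>> {"method": "carry_out", "body": {"targets": [{"dp":[-40,-35,-60],"yaw":5},{"dp":[-90,-75,-120],"yaw":15},{"dp":[-140,-120,-140],"yaw":25},{"dp":[-190,-165,-140],"yaw":35},{"dp":[-240,-210,-140],"yaw":45},{"dp":[-290,-252,-140],"yaw":55},{"dp":[-340,-296,-140],"yaw":65},{"dp":[-390,-340,-140],"yaw":75},{"dp":[-440,-383,-140],"yaw":85},{"dp":[-490,-426,-140],"yaw":95},{"dp":[-540,-470,-140],"yaw":105},{"dp":[-590,-513,-140],"yaw":113}]}}

```text
clock: 1.6
eef_pos: [553.5, -50.2, 379.0]
tcp_rot: [-3.141, -0.0, 0.778]
contact_force: [1.4, 0.3, 0.6]
opening: 1.0
grasp_force: 0.0
```

>>> {"method": "carry_out", "body": {"targets": [{"dp":[0,0,0],"yaw":0},{"dp":[0,0,0],"yaw":0},{"dp":[0,0,0],"yaw":0}]}}

```text
clock: 1.98
eef_pos: [552.6, -47.0, 379.2]
tcp_rot: [-3.141, 0.0, 0.785]
contact_force: [0.9, -0.2, 0.0]
opening: 0.999
grasp_force: 0.0
```

```bash
python3 - <<'E'
from rig import r
from h import *
s=r.sense();print(s["clock"],s["eef_pos"],s["tcp_rot"],s["qpos"])
c=r.get_calibration("wrist");im=r.grab_frame("wrist")[:,:,::-1]
cv2.imwrite("pics/w1.png",im);np.save("w1.npy",c,allow_pickle=True)
print(proj(c,[600,-133,200]),proj(c,[592,-132,130]))
E
```

```text
1.975 [552.56789828 -47.04688717 379.21175609] [-3.14117191e+00  9.42961827e-06  7.85387285e-01] [-8.78010030e-02  1.37481241e-01  1.60655234e+00  2.67033993e-04
  1.39788758e+00  6.97562055e-01]
[[408.12688932 210.00344744]] [[387.53880582 197.8754932 ]]
```

View pics/w1.png

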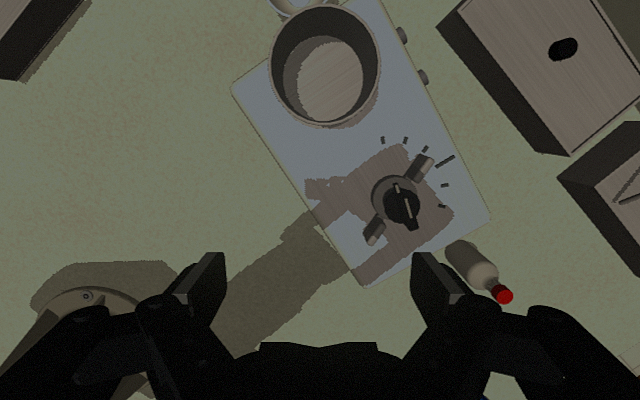

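```bash
python3 - <<'E'
from h import *
im=cv2.imread("pics/w1.png")[120:260,340:480]
im=cv2.convertScaleAbs(im,alpha=1.8,beta=10)
cv2.imwrite("pics/w1c.png",cv2.resize(im,(560,560),interpolation=cv2.INTER_CUBIC))
E
```

```text
(no output)
```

View pics/w1c.png

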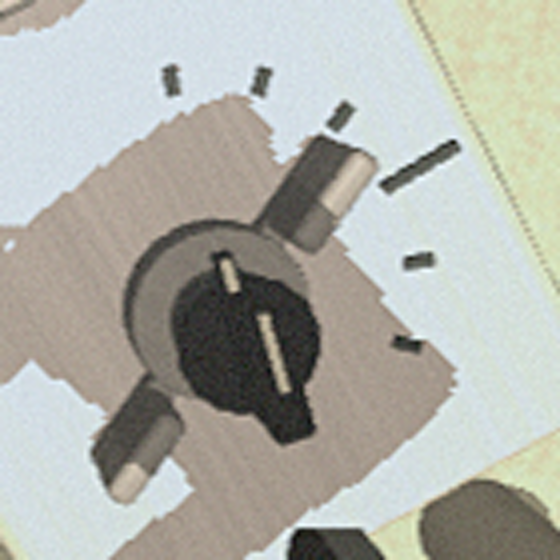

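```bash
python3 - <<'E'
from h import *
c=np.load("w1.npy",allow_pickle=True).item()
B=lambda u,v,z:back(c,340+u/4,120+v/4,z)[:2]
P=dict(idx=B(421,167,121),i1=B(385,187,121),i2=B(458,147,121),earA=B(342,200,170),earB=B(151,453,170),l1=B(262,315,212),l2=B(288,390,212),n1=B(222,255,182),n2=B(235,290,182),disc=B(246,337,182))
for k,v in P.items():print(k,v.round(1))
ax=(P["earA"]+P["earB"])/2;print("axis",ax)
h=lambda d:np.arctan2(d[1],d[0])
print("idx head",h(P["idx"]-ax),np.linalg.norm(P["idx"]-ax),h(P["i2"]-P["i1"]),"ear",h(P["earA"]-P["earB"]),np.linalg.norm(P["earA"]-P["earB"]))
print("bar",h(P["l1"]-P["l2"]),h(P["n1"]-P["n2"]),h(P["n1"]-ax),np.linalg.norm(P["l1"]-P["l2"]))
print(B(100,5,121))
E
```

```text
idx [ 675.2 -151.4]
i1 [ 663.  -148.3]
i2 [ 687.4 -154.7]
earA [ 644.3 -123.9]
earB [ 555.8 -142.4]
l1 [ 605.8 -116.9]
l2 [ 597.6 -136.8]
n1 [ 609.8 -108.1]
n2 [ 605.8 -118. ]
disc [ 599.2 -130.4]
axis [ 600.04358934 -133.15410741]
idx head -0.23851499123399938 77.31697789489006 -0.25698200264122983 ear 0.2051826744375701 90.39542884026291
bar 1.1755845443638728 1.1926487316724903 1.1995195041902955 21.50648491360191
[636.82171325 -42.70846673]
```

>>> {"method": "carry_out", "body": {"targets": [{"dp":[-10,40,30],"yaw":-9},{"dp":[-20,75,70],"yaw":-18},{"dp":[-27,93,110],"yaw":-22.5},{"dp":[-27,93.5,140],"yaw":-22.5},{"dp":[-27,93.5,165],"yaw":-22.5},{"dp":[-27,93.5,182],"yaw":-22.5},{"dp":[-27,93.5,182],"yaw":-22.5},{"dp":[-27,93.5,182],"yaw":-22.5}], "fingers": 0, "grip_force": 40}}

```text
clock: 3.02
eef_pos: [600.6, -133.2, 198.4]
tcp_rot: [3.14, -0.0, 1.177]
contact_force: [1.4, 0.1, 0.5]
opening: 0.495
grasp_force: 0.0
```

>>> {"method": "carry_out", "body": {"targets": [{"dp":[0,0,0],"yaw":0},{"dp":[0,0,0],"yaw":0},{"dp":[0,0,0],"yaw":0},{"dp":[0,0,0],"yaw":0},{"dp":[0,0,0],"yaw":0},{"dp":[0,0,0],"yaw":0}], "fingers": -1}}

```text
clock: 3.78
eef_pos: [599.4, -133.3, 198.3]
tcp_rot: [-3.141, 0.0, 1.176]
contact_force: [-5.3, 1.4, 7.0]
opening: 0.119
grasp_force: 39.8
```

>>> {"method": "carry_out", "body": {"targets": [{"dp":[0,-1,0],"yaw":8},{"dp":[0,-1,0],"yaw":16},{"dp":[0,-1,0],"yaw":24},{"dp":[0,-1,0],"yaw":32},{"dp":[0,-1,0],"yaw":40},{"dp":[0,-1,0],"yaw":48},{"dp":[0,-1,0],"yaw":56},{"dp":[0,-1,0],"yaw":64},{"dp":[0,-1,0],"yaw":72},{"dp":[0,-1,0],"yaw":80},{"dp":[0,-1,0],"yaw":80},{"dp":[0,-1,0],"yaw":80}]}}

```text
clock: 5.28
eef_pos: [599.6, -133.7, 198.3]
tcp_rot: [3.141, -0.002, -0.216]
contact_force: [-0.7, -2.8, 6.2]
opening: 0.114
grasp_force: 39.7
```

```bash
python3 - <<'E'
from rig import r
s=r.sense();print(s["clock"],s["eef_pos"],s["tcp_rot"],s["qpos"],s["contact_force"],s["wrist_torque"],s["grasp_force"])
E
```

```text
5.275 [ 599.61071434 -133.69743705  198.29970635] [ 3.14088084e+00 -1.96791970e-03 -2.16473355e-01] [-2.21444164e-01  3.76153977e-01  1.69726545e+00 -8.01974262e-04
  1.06620192e+00  1.56621324e+00] [-0.67146247 -2.83711809  6.22796528] [-0.54425458  0.24343815 -0.11048441] 39.705129861831665
```

>>> {"method": "carry_out", "body": {"targets": [{"dp":[0,0,0],"yaw":0},{"dp":[0,0,0],"yaw":0},{"dp":[0,0,0],"yaw":0},{"dp":[0,0,-40],"yaw":0},{"dp":[0,0,-90],"yaw":0},{"dp":[0,0,-140],"yaw":0},{"dp":[0,0,-140],"yaw":0},{"dp":[0,0,-140],"yaw":0}], "fingers": 0}}

```text
clock: 6.28
eef_pos: [598.6, -132.9, 336.6]
tcp_rot: [-3.142, 0.001, -0.22]
contact_force: [-0.7, -0.1, -0.6]
opening: 0.501
grasp_force: 0.0
```

```bash
python3 - <<'E'
from rig import r
from h import *
s=r.sense();print(s["clock"],s["eef_pos"],s["tcp_rot"],s["contact_force"],s["wrist_torque"])
c=r.get_calibration("wrist");im=r.grab_frame("wrist")[:,:,::-1]
np.save("w2.npy",c,allow_pickle=True)
p=proj(c,[600,-133,180])[0].astype(int);x0,y0=max(p[0]-100,0),max(p[1]-120,0);print(p,x0,y0)
im=cv2.convertScaleAbs(im[y0:y0+190,x0:x0+200],alpha=1.8,beta=10)
cv2.imwrite("pics/w2c.png",cv2.resize(im,None,fx=3,fy=3,interpolation=cv2.INTER_CUBIC))
E
```

```text
6.275 [ 598.64412858 -132.88037087  336.60627327] [-3.14152842e+00  6.73363558e-04 -2.19650995e-01] [-0.69870962 -0.1207397  -0.57182671] [0.01990989 0.03353793 0.0055108 ]
[318 187] 218 67
```

View pics/w2c.png

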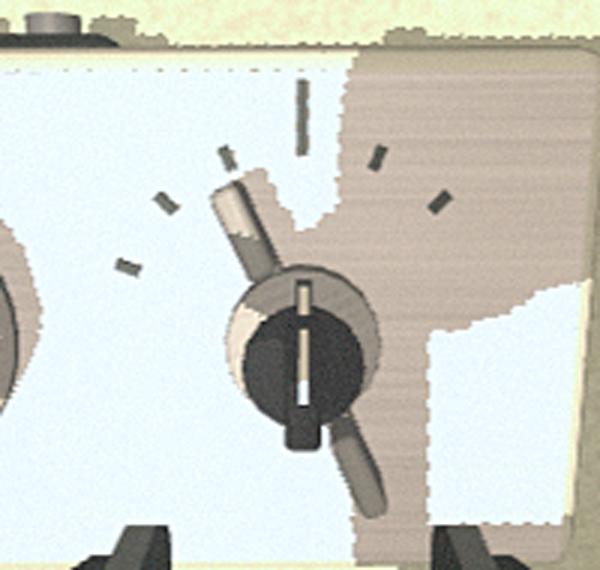

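```bash
python3 - <<'E'
from h import *
c=np.load("w2.npy",allow_pickle=True).item()
B=lambda u,v,z:back(c,218+u/3,67+v/3,z)[:2]
i=B(302,117,121);a0,a1=B(226,188,170),B(262,276,170);b0,b1=B(372,512,170),B(341,420,170)
ax=(a0+b0)/2;h=lambda d:np.arctan2(d[1],d[0]);print(ax,np.linalg.norm(a0-b0),h(i-ax),h(a0-b0),h(a0-a1),h(b1-b0),h(B(303,330,212)-B(303,400,212)),h(B(302,82,121)-B(302,155,121)))
E
```

```text
[ 598.86341884 -133.58906817] 119.89862089545866 -0.2185260533909857 0.1959425867709461 0.15968709983871499 0.10383360441889536 -0.21882737567087873 -0.21911805830163955
```

>>> {"method": "carry_out", "body": {"targets": [{"dp":[20,-8,20],"yaw":-9},{"dp":[40,-16,50],"yaw":-18},{"dp":[46.5,-19.5,90],"yaw":-23.5},{"dp":[46.5,-19.5,125],"yaw":-23.5},{"dp":[46.5,-19.5,155],"yaw":-23.5},{"dp":[46.5,-19.5,176],"yaw":-23.5},{"dp":[46.5,-19.5,176],"yaw":-23.5},{"dp":[46.5,-19.5,176],"yaw":-23.5}], "fingers": 0, "grip_force": 40}}

```text
clock: 7.32
eef_pos: [648.6, -124.1, 161.2]
tcp_rot: [-3.141, 0.0, 0.19]
contact_force: [0.4, -0.2, 0.6]
opening: 0.502
grasp_force: 0.0
```

>>> {"method": "carry_out", "body": {"targets": [{"dp":[0,0,0],"yaw":0},{"dp":[0,0,0],"yaw":0},{"dp":[0,0,0],"yaw":0},{"dp":[0,0,0],"yaw":0},{"dp":[0,0,0],"yaw":0},{"dp":[0,0,0],"yaw":0}], "fingers": -1}}

```text
clock: 8.07
eef_pos: [649.3, -124.1, 162.0]
tcp_rot: [3.141, -0.002, 0.19]
contact_force: [1.0, 1.9, 6.6]
opening: 0.102
grasp_force: 44.1
```

```bash
cat > st.py <<'E'
from rig import r
import numpy as np
s=r.sense();p=s["eef_pos"];F=s["contact_force"];M=s["wrist_torque"];d=(p[:2]-[599,-133.3])
print(s["clock"],p.round(2),"yaw",s["tcp_rot"][2].round(4),"head",np.arctan2(d[1],d[0]).round(4),"rad",np.hypot(*d).round(1),"F",F.round(2),"M",M.round(3),"open",s["opening"],s["grasp_force"],"q6",s["qpos"][5])
print("axis torque",(d[0]*F[1]-d[1]*F[0])/1000,"+Mz",(d[0]*F[1]-d[1]*F[0])/1000+M[2])
E
python3 st.py
```

```text
8.075 [ 649.3  -124.12  161.99] yaw 0.1901 head 0.1805 rad 51.1 F [0.96 1.85 6.59] M [ 0.194 -0.005 -0.103] open 0.10239555757140692 44.108866453170776 q6 1.1893038394884026
axis torque 0.08435094717232816 +Mz -0.01838199282480786
```

>>> {"method": "carry_out", "body": {"targets": [{"dp":[-0.2,4.4,0],"yaw":5},{"dp":[-0.8,8.7,0],"yaw":10},{"dp":[-1.7,12.9,0],"yaw":15},{"dp":[-3.0,17.1,0],"yaw":20},{"dp":[-4.7,21.1,0],"yaw":25},{"dp":[-4.7,21.1,0],"yaw":25},{"dp":[-4.7,21.1,0],"yaw":25}]}}

```text
clock: 8.95
eef_pos: [648.7, -146.2, 162.0]
tcp_rot: [3.141, -0.002, -0.246]
contact_force: [-0.3, -0.4, 5.3]
opening: 0.104
grasp_force: 44.1
```

```bash
python3 st.py
```

```text
8.95 [ 648.65 -146.17  161.99] yaw -0.2463 head -0.2537 rad 51.3 F [-0.26 -0.41  5.26] M [-0.043 -0.059 -0.063] open 0.1038725339802527 44.09784257411957 q6 1.5935445828459576
axis torque -0.023680582247772756 +Mz -0.08622626864516204
```

>>> {"method": "carry_out", "body": {"targets": [{"dp":[0,1.8,0],"yaw":2},{"dp":[-0.1,3.5,0],"yaw":4},{"dp":[-0.1,3.5,0],"yaw":4},{"dp":[-0.1,3.5,0],"yaw":4}]}}

```text
clock: 9.45
eef_pos: [647.7, -149.6, 162.0]
tcp_rot: [3.141, -0.002, -0.316]
contact_force: [1.7, -1.6, 5.8]
opening: 0.102
grasp_force: 44.1
```

```bash
python3 st.py
```

```text
9.45 [ 647.68 -149.57  162.01] yaw -0.3161 head -0.3225 rad 51.3 F [ 1.74 -1.55  5.8 ] M [-0.078  0.053 -0.068] open 0.1018769289256108 44.0991085767746 q6 1.6580845684323886
axis torque -0.0471520457575079 +Mz -0.11560497666625802
```

>>> {"method": "carry_out", "body": {"targets": [{"dp":[0,1.8,0],"yaw":2},{"dp":[-0.1,3.6,0],"yaw":4},{"dp":[-0.1,3.6,0],"yaw":4},{"dp":[-0.1,3.6,0],"yaw":4}]}}

```text
clock: 9.95
eef_pos: [646.4, -152.9, 162.0]
tcp_rot: [3.141, -0.002, -0.386]
contact_force: [1.3, -0.1, 6.1]
opening: 0.102
grasp_force: 44.1
```

```bash
python3 st.py
```

```text
9.95 [ 646.42 -152.92  161.99] yaw -0.3859 head -0.3923 rad 51.3 F [ 1.26 -0.1   6.1 ] M [-0.095 -0.032 -0.006] open 0.10225135193511513 44.10134732723236 q6 1.7224878815331615
axis torque 0.019857788725453004 +Mz 0.013420543850210492
```

>>> {"method": "carry_out", "body": {"targets": [{"dp":[0,1.8,0],"yaw":2},{"dp":[-0.1,3.6,0],"yaw":4},{"dp":[-0.1,3.6,0],"yaw":4},{"dp":[-0.1,3.6,0],"yaw":4}]}}

```text
clock: 10.45
eef_pos: [645.0, -156.2, 162.0]
tcp_rot: [-3.142, -0.002, -0.456]
contact_force: [1.4, -0.2, 5.9]
opening: 0.104
grasp_force: 44.1
```

```bash
python3 st.py
```

```text
10.45 [ 644.96 -156.21  161.97] yaw -0.4558 head -0.4625 rad 51.4 F [ 1.37 -0.23  5.88] M [-0.058 -0.028 -0.059] open 0.1037157975014909 44.10299241542816 q6 1.7869900157503087
axis torque 0.02059115000213476 +Mz -0.03831846171020053
```

>>> {"method": "carry_out", "body": {"targets": [{"dp":[0,1.8,0],"yaw":2},{"dp":[-0.1,3.6,0],"yaw":4},{"dp":[-0.1,3.6,0],"yaw":4},{"dp":[-0.1,3.6,0],"yaw":4}]}}

```text
clock: 10.95
eef_pos: [643.3, -159.4, 162.0]
tcp_rot: [-3.141, -0.002, -0.526]
contact_force: [1.4, -0.8, 6.5]
opening: 0.106
grasp_force: 44.1
```

```bash
python3 st.py
```

```text
10.95 [ 643.27 -159.35  162.  ] yaw -0.5255 head -0.5318 rad 51.4 F [ 1.44 -0.8   6.45] M [ 0.016 -0.01  -0.088] open 0.10646729331779946 44.10813510417938 q6 1.8515216323313552
axis torque 0.0021177104331848895 +Mz -0.08621968971990428
```

>>> {"method": "carry_out", "body": {"targets": [{"dp":[0,1.8,0],"yaw":2},{"dp":[-0.1,3.6,0],"yaw":4},{"dp":[-0.1,3.6,0],"yaw":4},{"dp":[-0.1,3.6,0],"yaw":4}]}}

```text
clock: 11.45
eef_pos: [641.6, -162.1, 162.0]
tcp_rot: [-3.141, -0.002, -0.595]
contact_force: [2.1, 0.1, 6.0]
opening: 0.106
grasp_force: 44.1
```

```bash
python3 st.py
```

```text
11.45 [ 641.59 -162.06  161.98] yaw -0.5948 head -0.594 rad 51.4 F [2.06 0.05 6.02] M [ 0.299 -0.14   0.251] open 0.10567449358136317 44.14897620677948 q6 1.9156791449291177
axis torque 0.0614158806695468 +Mz 0.3121781923037513
```

>>> {"method": "carry_out", "body": {"targets": [{"dp":[0,0.9,0],"yaw":1},{"dp":[0,1.8,0],"yaw":2},{"dp":[0,1.8,0],"yaw":2},{"dp":[0,1.8,0],"yaw":2}]}}

```text
clock: 11.95
eef_pos: [640.7, -163.4, 162.0]
tcp_rot: [-3.141, -0.002, -0.629]
contact_force: [1.9, 0.8, 5.4]
opening: 0.105
grasp_force: 44.3
```

```bash
python3 st.py
```

```text
11.95 [ 640.73 -163.43  162.01] yaw -0.6294 head -0.6253 rad 51.5 F [1.92 0.8  5.35] M [ 0.436 -0.247  0.427] open 0.10520125433839812 44.32365417480469 q6 1.9478035138361618
axis torque 0.09126759110697344 +Mz 0.5178848990475813
```

>>> {"method": "carry_out", "body": {"targets": [{"dp":[0,0.9,0],"yaw":1},{"dp":[0,1.8,0],"yaw":2},{"dp":[0,1.8,0],"yaw":2},{"dp":[0,1.8,0],"yaw":2}]}}

```text
clock: 12.45
eef_pos: [639.7, -164.8, 162.0]
tcp_rot: [-3.14, -0.002, -0.665]
contact_force: [3.1, 1.8, 5.6]
opening: 0.103
grasp_force: 44.7
```

```bash
python3 st.py
```

```text
12.45 [ 639.72 -164.83  161.97] yaw -0.6646 head -0.6588 rad 51.5 F [3.08 1.8  5.62] M [ 0.558 -0.454  0.477] open 0.1029857400853802 44.66455399990082 q6 1.9804623385966127
axis torque 0.17044404761221404 +Mz 0.6474180522041922
```

>>> {"method": "carry_out", "body": {"targets": [{"dp":[0,0.5,0],"yaw":0.5},{"dp":[0,0.5,0],"yaw":0.5},{"dp":[0,0.5,0],"yaw":0.5}]}}

```text
clock: 12.82
eef_pos: [639.5, -165.2, 162.0]
tcp_rot: [-3.14, -0.002, -0.673]
contact_force: [3.1, 2.4, 5.1]
opening: 0.103
grasp_force: 44.8
```

```bash
python3 st.py
```

```text
12.825 [ 639.47 -165.15  161.96] yaw -0.6732 head -0.6668 rad 51.5 F [3.13 2.38 5.1 ] M [ 0.579 -0.481  0.592] open 0.10320609473203797 44.816179275512695 q6 1.9883983730050294
axis torque 0.19597738556111566 +Mz 0.7882913718228761
```

>>> {"method": "carry_out", "body": {"targets": [{"dp":[0,0,0],"yaw":0},{"dp":[0,0,0],"yaw":0}]}}

```text
clock: 13.08
eef_pos: [639.5, -165.1, 161.9]
tcp_rot: [-3.14, -0.002, -0.673]
contact_force: [2.8, 1.9, 5.7]
opening: 0.104
grasp_force: 44.8
```

```bash
python3 st.py
```

```text
13.075 [ 639.47 -165.1   161.94] yaw -0.6732 head -0.6661 rad 51.5 F [2.76 1.89 5.74] M [ 0.603 -0.473  0.541] open 0.10440492667506494 44.815998673439026 q6 1.9884275161135099
axis torque 0.16413678248276284 +Mz 0.7053990178592454
```

>>> {"method": "carry_out", "body": {"targets": [{"dp":[0,0,0],"yaw":0},{"dp":[0,0,0],"yaw":0},{"dp":[0,0,0],"yaw":0},{"dp":[0,0,-40],"yaw":0},{"dp":[0,0,-90],"yaw":0},{"dp":[0,0,-140],"yaw":0},{"dp":[-52,0,-178],"yaw":0},{"dp":[-52,0,-178],"yaw":0},{"dp":[-52,0,-178],"yaw":0},{"dp":[-52,0,-178],"yaw":0}], "fingers": 0}}

```text
clock: 14.32
eef_pos: [597.7, -133.3, 337.8]
tcp_rot: [3.141, 0.002, -0.674]
contact_force: [0.2, -0.4, 0.0]
opening: 0.498
grasp_force: 0.0
```

```bash
python3 st.py; python3 - <<'E'
from rig import r
from h import *
c=r.get_calibration("wrist");im=r.grab_frame("wrist")[:,:,::-1]
np.save("w3.npy",c,allow_pickle=True)
p=proj(c,[600,-133,180])[0].astype(int);x0,y0=max(p[0]-100,0),max(p[1]-120,0);print(p,x0,y0)
im=cv2.convertScaleAbs(im[y0:y0+190,x0:x0+200],alpha=1.8,beta=10)
cv2.imwrite("pics/w3c.png",cv2.resize(im,None,fx=3,fy=3,interpolation=cv2.INTER_CUBIC))
E
```

```text
14.325 [ 597.74 -133.27  337.76] yaw -0.6741 head 3.1199 rad 1.3 F [ 0.16 -0.45  0.01] M [-0.009 -0.016  0.019] open 0.49777875571024155 0.0 q6 2.0232049338797284
axis torque 0.000557150245641935 +Mz 0.019109501777758036
[315 186] 215 66
```

View pics/w3c.png

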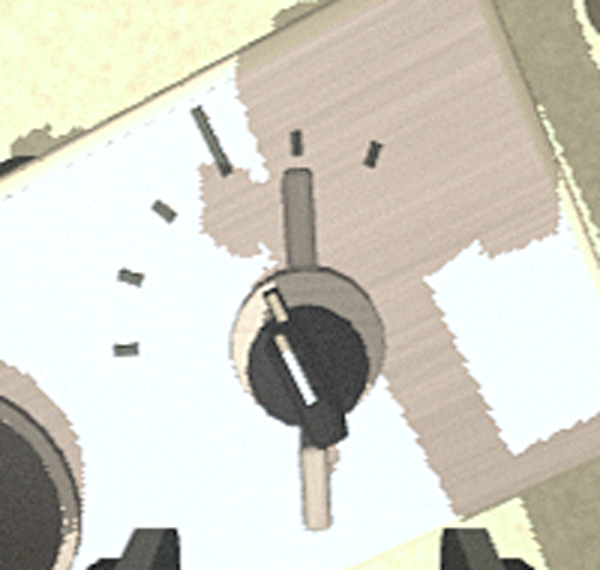

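```bash
python3 -c "
from rig import r
print(r.sign_off())"
```

```text
the job is handed in; nothing more can be done
None
```

The job is handed in: the knob points at the long index bar, and the lock ring is tightened about 0.09 rad (5°) past its seat, estimated from a wrist torque of about 0.7 N m; the gripper is clear and the clock read about 14 s.

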